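# Stand the dipper in the steriliser and hold its lever down at the third step

### The job

Take the steel dipper from its leaning wooden rest and lower it, without dropping it, head down into the open cup of the utensil steriliser, and let go so that it stands there. Then, with a fingertip, press the spring-return lever on the steriliser's side down past its first two clicks to the third step, at the bottom of its travel, and keep it pressed: the program finishes while still holding the lever down. Leave the pastries and everything else on the counter where they are.

Things in the scene. Friction and masses are not known exactly. Their poses are not given: they have to be found in the camera images.
- steriliser: Fixed steel utensil steriliser, left or right on the counter, upright. Origin on the counter; own axes (mm): plinth x -65..65, y -60..95, 30 high; box tower on it, x -55..55, y -60..15, top z 118; open round aluminium cup at x 0, y 55: outer diameter 44, inner 38, rim z 120, inner floor z 35. The lever's pad sticks out of the tower's -y side.
- cup_floor (a point): Centre of the cup's inner floor, 35 mm above the counter; axes those of the steriliser.
- cup_rim (a point): Centre of the cup's mouth, 120 mm above the counter (85 mm above the cup's floor).
- pad_top (a point): Centre of the top face of the lever's pad. It moves down with the lever: 110 mm above the counter when up, 70 mm when fully down.
- lever: The spring-return lever: a flat white pad, 36 (steriliser x) x 40 (steriliser y) x 10 mm thick; origin at the centre of its top face; its centre is 55 mm out from the tower's side, joined to it by a stem 12 mm wide; free from above.
- lever_travel (a joint): How far the lever is pressed straight down, m: 0 up, 0.040 fully down (hard stop). A spring always pushes back, 4 N at the top to 9 N at the bottom; released, it returns to 0. Two click bumps, at about 0.010 and 0.024, each need up to 4 N extra just before; the third step is the end of travel beyond them, 0.034 to 0.040. Pressing through takes up to about 12 N.
- dipper: Loose steel dipper (like a honey dipper), round about its z axis, 200 mm long, about 0.1 kg. Origin: lower end of its head; z runs along it to the handle's free end. Head z 0..42 mm, diameter 24, grooved, rounded below; handle z 42..200 mm, diameter 14. It starts leaning in the rest, head low, handle rising 60 degrees from level towards the rest's +x.
- dipper_foot (a point): The lower end of the dipper's head: the dipper's origin.
- dipper_grip (a point): Point on the dipper's axis at z = 155 mm, a good place to grip; in the rest it is clear of the rest, about 164 mm above the counter.
- rest: Fixed wooden rest, on the other side from the steriliser. Origin on the counter under its centre. Base 110 (x) x 70 (y) x 12 mm; a leaning trough 40 mm wide holds the dipper's head and supports the handle up to z = 115 mm along the dipper, whose lower end lies at x -35, y 0, z 30 mm of the rest. Open above: the dipper lifts straight up out of it.
- macaron_a: Bystander: loose pink macaron, 46 mm across, 29 mm high, origin under its centre.
- macaron_b: Bystander: a second such macaron.
- jam_jar: Bystander: loose closed jar, 52 mm across, 65 mm high, origin under its centre.
- card_a: Bystander: loose dark green blank card 75 mm wide on a black round foot (34 mm across), 120 mm high, origin under the foot.
- card_b: Bystander: a second such card.
- tongs: Bystander: loose steel serving tongs lying flat, 235 mm long, 50 mm wide, 14 mm high; origin near the middle.
- bowl: Bystander: loose white bowl, 100 mm across, 45 mm high, origin under its centre.
Things that resemble listed ones, but are neither listed nor needed, are in the scene too. Of the things like the dipper, leave any that is orange; of the rest the smaller one is meant.

How it is judged:
On the way, in this order (a step that is already met when the one before it is completed fails the run):
1. the dipper stands head down in the cup, let go, with the lever not yet pressed (horizontal distance between dipper_foot and cup_floor below 0.016 m and z of dipper_foot in the frame of cup_floor below 0.008 m and angle between dipper's own z axis and vertical below 0.35 rad and contact force between the fingers and dipper below 0.1 N and value of joint lever_travel below 0.005 m), for 0.3 s.
2. a finger has pressed the lever past both clicks to the third step (value of joint lever_travel above 0.034 m and contact force between the fingers and lever above 3 N), for 0.2 s.
At the end, for the whole second after the job is handed in: The dipper stands untouched and at rest in the cup: its lower end within 8 mm of the cup's floor in height and 16 mm of its centre, tilted less than 20 degrees. The fingers press on the lever's pad with more than 3 N and hold the lever still, 34 mm or more down, through the last second (all of step 2 and horizontal distance between dipper_foot and cup_floor below 0.016 m and z of dipper_foot in the frame of cup_floor below 0.008 m and angle between dipper's own z axis and vertical below 0.35 rad and linear speed of dipper below 0.05 m/s and contact force between each of the arm, the fingers and dipper below 0.1 N and velocity of joint lever_travel between -0.01 and 0.01 m/s); the arm keeps its last pose, push and grip.
It fails at once if a bystander (macaron, jar, card, tongs or bowl) pushed more than 30 mm away (distance of any of macaron_a, macaron_b, jam_jar, card_a, card_b, tongs, bowl from where it was at the start of the episode above 0.03 m).
It fails at once if the dipper dropped into the cup (falling faster than 0.6 m/s at its floor or rim) (horizontal distance between dipper_foot and cup_floor below 0.02 m and z of dipper_foot in the frame of cup_floor below 0.085 m and linear speed of dipper above 0.6 m/s).
It also fails if it takes over 51 s, if anything falls off the work surface, if the arm or the gripper's body presses on something with over 40 N, if the wrist force passes 120 N, or if a joint passes its speed limit or range.

### The arm

A 6-joint arm with a two-finger parallel gripper is mounted at the origin on the work surface. World frame = base frame: x ahead of the robot, y to its left, z up, the work surface at z = 0. Lengths are in m, angles in rad, forces in N, time in s.
With the tool pointing down it reaches from about 0.25 to 0.775 m from the base axis. Payload 4 kg.
Tool frame: the origin (TCP) lies midway between the tips of the shut fingers; the grasp point (between the pads) lies grip_point_offset behind it (grip_point_offset is the distance from the TCP to the grasp point, in m); z points along the fingers, y is the line along which they close (so a half turn about z gives the same grasp; the last joint's range is limited). The gripper opens to 94 mm and grips with 3 to 60 N. Pads are 16 mm wide; open, the fingers measure 119 mm over their backs; the gripper's body (75 mm by 177 mm) begins 78 mm behind the grasp point.
Start: joints at [-1.347, 0.087, 1.371, -0, 1.684, -0.103], TCP at [0.177, -0.521, 0.206] pointing down, gripper open.
Joint ranges: [-3.1, 3.1], [-0.76, 2.03], [0.27, 2.55], [-1.08, 4.22], [0.17, 2.65], [-2.57, 2.57]. Speed limits (rad/s): [2.79, 2.79, 3.14, 3.14, 3.14, 3.14].

### API

Orientations are given as [roll, pitch, yaw] about the fixed x, y, z axes, in that order (R = Rz(yaw) Ry(pitch) Rx(roll)).
In Python, from bench import * gives the robot as it stands. The module is installed in compiled form; this text tells all that it offers.
- The arm moves only by the tool apply_moves, never from a script. Its argument "commands" is a list of rows, each a list of 7 numbers: the turn, a rotation vector about the world's x, y, z in rad, then the shift along the world's x, y, z in m, then the opening in per cent of the stroke, from 0 (shut) to 100 (fully open). In form: [[ax, ay, az, x, y, z, jaw], ...]. A call has exactly 5 rows; each row is the pose to reach, as a shift and turn from the pose commanded when the call began; what a row does not reach only later rows make up. A row lasts 1/10 s, in which the tool goes at most 50 mm and 8.59 degrees, less where a joint would pass 70% of its speed; a pose out of reach is approached as far as the arm can. A call with a gripper value outside its range is refused whole. The fingers move at their own pace and stop on an object; the grip force is fixed at half the most. Time passes only in rows, so rows that repeat a pose let the fingers close, or fill a call up. It gives the time, the measured TCP pose, the force, the opening and the grip force at its end, in the units of the state.
- get_obs(): the state, without advancing time (a new reading comes with each control period).
- snapshot(name): name is "scene" or "top" or "wrist"; returns a dict with "pixels" (480x640x3 uint8, red, green, blue), "vertical_fov" (degrees; the focal length in pixels is half the picture's height over the tangent of half this angle, whatever the lens; pixels are square), "cx", "cy" (the principal point, pixels), "k1" (the pictures are not rectified: a ray, as slopes to the right and down, at radius r is drawn at 1 + k1 r^2 times it, then the intrinsics apply), "rvec" (rotation vector, rad) and "tvec" (3), from world to camera coordinates, as OpenCV has them. Camera axes: x right, y down, z forward; pixel columns grow to the right and rows downward; lengths in m; the calibration is good to about 2 mm. A picture is of the moment at which its call begins. There is no depth.
- close_job(): hands the job in; it is judged then, once.
Trained networks look in the newest picture that a camera, given by its name, has taken for a name from the list of things; names that differ only in an ending like _2 or _b are one class to them, and where a whole thing is asked for, a point or a joint stands for the part that bears it (a point fixed in the world has none). Each returns a list of dicts, best first, with "score" (0 to 1); they miss things now and then, are a little off and sometimes report something else, mostly with a low value. They report only what shows in the picture. A call takes as long as a camera call. They do not tell look-alikes from the thing itself.
- masks_of(camera, query): "mask" (480x640 bool, what is visible of it) and "extent" ([left, top, right, bottom] in pixels, round what is visible of it).
- place_of(camera, query): "pixel" ([column, row] in pixels: a listed point, or the origin of a listed thing).
The state is a dict: "time": time; "joint_positions": joint angles; "qvel": joint speeds; "joint_torque": joint torques, N m; "tool_pos": TCP position; "ee_rot": TCP orientation; "wrist_force": force on the tool from outside, world axes, zero at the start; "wrist_torque": the same for the moment, N m; "width": finger opening in m; "finger_force": force on a finger pad.
Only numpy, scipy, OpenCV 4.12 (cv2) and the standard library are available. Lean on these libraries where they do the work, as an engineer would, in place of code of your own. Each camera call takes 0.05 s, during which the arm holds its last target. There are 200 camera calls.

## Working session

There is one attempt and no reset: what is moved stays moved. The work goes in short steps, Python scripts to look and compute and a tool call to move; the robot and the scene stay as the last step left them, time stands still between calls to the robot, and variables do not carry over. Pictures are saved under pics/ and viewed, at most 10 in all, crops included, and the job is handed in when it is done.

Besides the shell and the picture viewer there is one more tool, called after "Call:" as a command line: name --pt "numbers of a row" for each row, then --argument value for the rest. apply_moves: Moves the arm, as the interface text tells. Its arguments: {"type":"object","properties":{"commands":{"type":"array"}},"required":["commands"]}

```bash
mkdir -p pics; cat > h.py <<'E'
from bench import *
import numpy as np, cv2
from scipy.spatial.transform import Rotation as R
def cam(s):
    f=240/np.tan(np.radians(s["vertical_fov"])/2)
    K=np.array([[f,0,s["cx"]],[0,f,s["cy"]],[0,0,1.]])
    return K,np.array([s["k1"],0,0,0.]),np.array(s["rvec"],float).reshape(3),np.array(s["tvec"],float).reshape(3)
def ray(s,px):
    K,d,r,t=cam(s)
    u=cv2.undistortPoints(np.array(px,float).reshape(1,1,2),K,d).reshape(2)
    M=R.from_rotvec(r).as_matrix(); v=M.T@np.array([u[0],u[1],1]); return -M.T@t, v/np.linalg.norm(v)
def atz(s,px,z):
    o,v=ray(s,px); return o+v*(z-o[2])/v[2]
def tri(rs):
    A=0;b=0
    for o,v in rs:
        P=np.eye(3)-np.outer(v,v);A=A+P;b=b+P@o
    X=np.linalg.solve(A,b); return X,[np.linalg.norm((np.eye(3)-np.outer(v,v))@(X-o)) for o,v in rs]
def proj(s,X):
    K,d,r,t=cam(s); return cv2.projectPoints(np.array(X,float).reshape(-1,1,3),r,t,K,d)[0].reshape(-1,2)
def save(s,n): cv2.imwrite("pics/"+n+".png",cv2.cvtColor(s["pixels"],cv2.COLOR_RGB2BGR))
E
python3 - <<'E'
from h import *
S={c:snapshot(c) for c in("scene","top")}
import pickle; pickle.dump(S,open("s0.pkl","wb"))
for c in S: save(S[c],c+"0"); K,d,r,t=cam(S[c]); print(c,K[0,0],d[0],-R.from_rotvec(r).as_matrix().T@t)
for c in S:
  for q in("cup_rim","cup_floor","pad_top","steriliser","dipper_foot","dipper_grip","rest","macaron_a","jam_jar","card_a","tongs","bowl"):
    print(c,q,[(np.round(p["pixel"]).tolist(),round(p["score"],2)) for p in place_of(c,q)][:4])
print(get_obs())
E
```

```text
scene 437.1448462399759 0.015250779533676468 [ 1.03992681 -0.51895902  0.77820707]
top 479.75003235104396 -0.041597617029359095 [0.44222607 0.00592656 1.11848774]
scene cup_rim [([287.0, 301.0], 0.74)]
scene cup_floor [([289.0, 327.0], 0.63)]
scene pad_top [([211.0, 346.0], 0.91)]
scene steriliser [([266.0, 350.0], 0.57)]
scene dipper_foot [([176.0, 305.0], 0.93), ([273.0, 219.0], 0.91), ([377.0, 244.0], 0.85)]
scene dipper_grip [([416.0, 210.0], 0.87), ([336.0, 194.0], 0.77), ([207.0, 345.0], 0.73), ([238.0, 280.0], 0.72)]
scene rest [([393.0, 253.0], 0.93), ([415.0, 209.0], 0.61), ([354.0, 378.0], 0.55), ([286.0, 299.0], 0.3)]
scene macaron_a [([328.0, 288.0], 0.51), ([300.0, 266.0], 0.48)]
scene jam_jar [([364.0, 321.0], 0.66)]
scene card_a [([447.0, 295.0], 0.65), ([352.0, 380.0], 0.6), ([204.0, 349.0], 0.56)]
scene tongs [([137.0, 369.0], 0.97)]
scene bowl [([384.0, 188.0], 0.77), ([383.0, 243.0], 0.23)]
top cup_rim [([401.0, 212.0], 0.62), ([237.0, 231.0], 0.54)]
top cup_floor [([388.0, 217.0], 0.57), ([376.0, 150.0], 0.48)]
top pad_top [([479.0, 221.0], 0.55)]
top steriliser [
[... 597 characters left out ...]
'joint_positions': array([-1.34712148e+00,  8.72001450e-02,  1.37070774e+00, -2.69284166e-05,
        1.68357329e+00, -1.03097361e-01]), 'qvel': array([-4.12828202e-04,  1.49311622e-04, -9.32008165e-05, -6.88878852e-04,
       -9.40113286e-04,  4.32233481e-04]), 'joint_torque': array([ 7.20709813e-04, -3.40043879e+01, -3.02590370e+01,  7.18652573e-02,
        2.37952120e-02, -3.30132508e-06]), 'tool_pos': array([ 0.17653662, -0.5209232 ,  0.20550187]), 'ee_rot': array([3.14148452e+00, 3.80878649e-05, 3.26769178e-01]), 'wrist_force': array([-0.06295762,  0.73675667,  0.00454061]), 'wrist_torque': array([ 0.00071315, -0.01731324, -0.00926214]), 'finger_force': 0.0, 'width': 0.0938321990705631}
```

View pics/scene0.png

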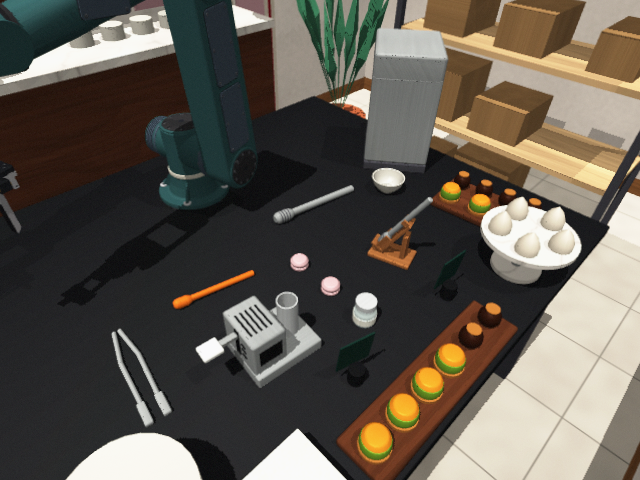

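View pics/top0.png

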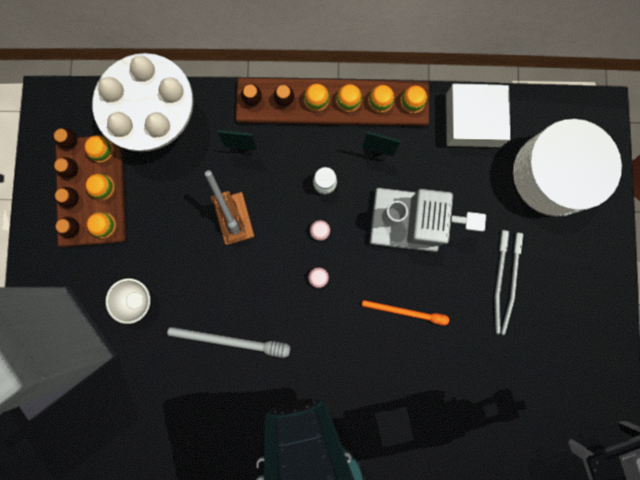

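```bash
python3 - <<'E'
from h import *
import pickle; S=pickle.load(open("s0.pkl","rb"))
s,t=S["scene"],S["top"]
def both(n,a,b,z):
    print(n,"scene",atz(s,a,z).round(3),"top",atz(t,b,z).round(3),"tri",*[np.round(x,3) for x in tri([ray(s,a),ray(t,b)])])
both("rim",(287,298),(398,211),.12)
both("rimnet",(287,301),(401,212),.12)
both("pad",(210,348),(476,222),.11)
both("end",(432,200),(210,173),.203)
both("foot",(377,244),(234,230),.03)
both("rest",(393,253),(234,220),.0)
both("jar",(366,298),(325,174),.065)
both("carda",(357,378),(378,152),.0)
both("cardb",(449,294),(240,146),.0)
both("tongs",(137,369),(502,286),.0)
for m in masks_of("top","dipper"): print(m["score"],m["extent"])
for m in masks_of("top","rest"): print(m["score"],m["extent"])
crop=np.hstack([cv2.resize(t["pixels"][140:260,360:500],None,fx=3,fy=3),cv2.resize(t["pixels"][150:270,180:280],None,fx=3,fy=3)])
cv2.imwrite("pics/crop1.png",crop[:,:,::-1])
E
```

```text
rim scene [ 0.603 -0.154  0.12 ] top [ 0.604 -0.162  0.12 ] tri [ 0.605 -0.159  0.125] [0.003 0.003]
rimnet scene [ 0.609 -0.159  0.12 ] top [ 0.602 -0.168  0.12 ] tri [ 0.606 -0.164  0.12 ] [0.006 0.006]
pad scene [ 0.589 -0.326  0.11 ] top [ 0.585 -0.33   0.11 ] tri [ 0.587 -0.328  0.109] [0.003 0.003]
end scene [0.667 0.222 0.203] top [0.658 0.219 0.203] tri [0.663 0.223 0.199] [0.004 0.004]
foot scene [0.567 0.182 0.03 ] top [0.567 0.198 0.03 ] tri [0.564 0.196 0.021] [0.006 0.006]
rest scene [0.599 0.214 0.   ] top [0.594 0.204 0.   ] tri [0.598 0.207 0.002] [0.005 0.005]
jar scene [ 0.683 -0.001  0.065] top [ 0.693 -0.007  0.065] tri [ 0.69  -0.008  0.076] [0.002 0.002]
carda scene [ 0.774 -0.125  0.   ] top [ 0.765 -0.134  0.   ] tri [ 0.77 -0.13 -0.  ] [0.006 0.006]
cardb scene [0.778 0.198 0.   ] top [0.774 0.197 0.   ] tri [ 0.776  0.199 -0.003] [0.002 0.002]
tongs scene [ 0.456 -0.426  0.   ] top [ 0.452 -0.425  0.   ] tri [ 0.452 -0.426 -0.004] [0.001 0.001]
0.97 [206.8, 169.8, 238.2, 231.0]
0.89 [358.5, 299.9, 446.6, 326.1]
0.79 [166.8, 326.2, 292.7, 358.5]
0.72 [213.5, 191.8, 253.4, 249.7]
```

View pics/crop1.png

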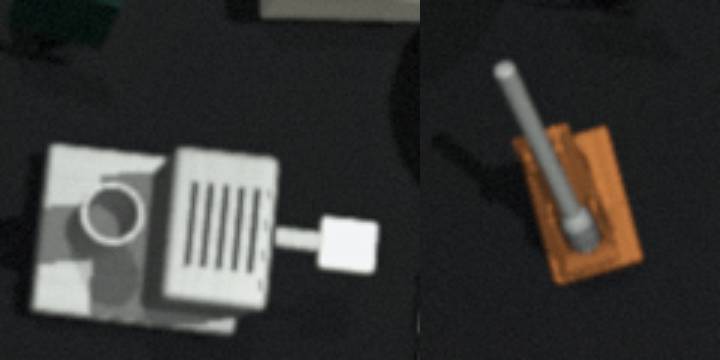

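Steriliser: cup (398,211) and pad (476,222) in the top view. Dipper in the rest: handle end (210,173). The other two are the orange one and the larger grey one. Moving now.

Call:
apply_moves --pt "0 0 -0.02 0.026 0.042 0.007 100" --pt "0 0 -0.04 0.052 0.084 0.014 100" --pt "0 0 -0.07 0.078 0.126 0.021 100" --pt "0 0 -0.07 0.104 0.168 0.028 100" --pt "0 0 -0.07 0.13 0.21 0.035 100"

```text
time: 1.9
tool_pos: [0.3071, -0.3092, 0.241]
ee_rot: [3.141, -0.001, 0.256]
wrist_force: [1.0, -0.4, -0.7]
width: 0.0939
finger_force: 0.0
```

Call:
apply_moves --pt "0 0 0 0.026 0.042 0.007 100" --pt "0 0 0 0.052 0.084 0.014 100" --pt "0 0 0 0.078 0.126 0.021 100" --pt "0 0 0 0.104 0.168 0.028 100" --pt "0 0 0 0.13 0.21 0.035 100"

```text
time: 2.4
tool_pos: [0.4372, -0.099, 0.2761]
ee_rot: [3.141, -0.001, 0.257]
wrist_force: [1.2, -0.3, -0.3]
width: 0.094
finger_force: 0.0
```

Call:
apply_moves --pt "0 0 0 0.026 0.042 0.007 100" --pt "0 0 0 0.052 0.084 0.014 100" --pt "0 0 0 0.078 0.126 0.021 100" --pt "0 0 0 0.104 0.168 0.028 100" --pt "0 0 0 0.13 0.21 0.035 100"

```text
time: 2.9
tool_pos: [0.5673, 0.1111, 0.3109]
ee_rot: [3.141, -0.001, 0.257]
wrist_force: [0.2, -0.6, 0.5]
width: 0.0943
finger_force: 0.0
```

Call:
apply_moves --pt "0 0 0 0.02 0.035 0.003 100" --pt "0 0 0 0.035 0.07 0.003 100" --pt "0 0 0 0.035 0.098 0.003 100" --pt "0 0 0 0.035 0.098 0.003 100" --pt "0 0 0 0.035 0.098 0.003 100"

```text
time: 3.4
tool_pos: [0.6015, 0.2074, 0.3132]
ee_rot: [3.141, 0.001, 0.258]
wrist_force: [0.1, -1.0, 0.1]
width: 0.094
finger_force: 0.0
```

```bash
python3 - <<'E'
from h import *
print(grip_point_offset); o=get_obs(); print(o["time"],o["tool_pos"],o["ee_rot"],o["joint_positions"])
w=snapshot("wrist"); save(w,"wrist1"); t=snapshot("top"); save(t,"top1")
import pickle; pickle.dump((w,t),open("s1.pkl","wb"))
for q in("dipper_foot","dipper_grip","rest"): print(q,[(np.round(p["pixel"]).tolist(),round(p["score"],2)) for p in place_of("wrist",q)][:3])
d=np.array([.968,.252,0]);f=np.array([.563,.195,.03]);a=.5*d+[0,0,.866]
print(proj(w,[f,f+.155*a,f+.2*a]).round())
E
```

```text
0.0188
3.4 [0.60149653 0.20735742 0.3131768 ] [3.14086800e+00 6.84680998e-04 2.57811754e-01] [ 2.43305310e-01  2.95390862e-01  9.15730013e-01 -7.84923794e-04
  1.93114577e+00  1.55601312e+00]
dipper_foot [([323.0, 234.0], 0.93), ([353.0, 398.0], 0.85)]
dipper_grip [([229.0, 354.0], 0.96), ([318.0, 185.0], 0.6), ([557.0, 270.0], 0.57)]
rest [([320.0, 204.0], 0.67), ([317.0, 187.0], 0.59), ([441.0, 254.0], 0.58)]
[[320. 235.]
 [321. 193.]
 [322. 172.]]
```

View pics/wrist1.png

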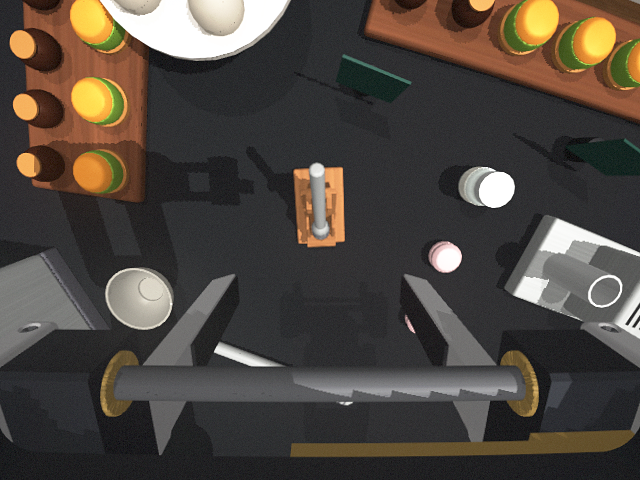

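Wrist view: the dipper is steel, foot at (323,234), handle end at (317,170), which is within about 5 px of prediction. Descending with a slight correction.

Call:
apply_moves --pt "0 0 0.03 0.0365 0.01 0 100" --pt "0 0 0.03 0.0365 0.01 -0.045 100" --pt "0 0 0.03 0.0365 0.01 -0.09 100" --pt "0 0 0.03 0.0365 0.01 -0.13 100" --pt "0 0 0.03 0.0365 0.01 -0.168 100"

```text
time: 4.15
tool_pos: [0.6378, 0.2159, 0.1436]
ee_rot: [3.141, 0.001, 0.285]
wrist_force: [0.4, 0.0, 0.2]
width: 0.094
finger_force: 0.0
```

Call:
apply_moves --pt "0 0 0 0 0 0 100" --pt "0 0 0 0 0 0 40" --pt "0 0 0 0 0 0 20" --pt "0 0 0 0 0 0 0" --pt "0 0 0 0 0 0 0"

```text
time: 4.65
tool_pos: [0.6393, 0.2174, 0.1484]
ee_rot: [3.141, -0.005, 0.287]
wrist_force: [0.4, -0.8, 0.7]
width: 0.0655
finger_force: 0.0
```

Call:
apply_moves --pt "0 0 0 0 0 0 0" --pt "0 0 0 0 0 0 0" --pt "0 0 0 0 0 0 0" --pt "0 0 0 0 0 0 0" --pt "0 0 0 0 0 0 0"

```text
time: 5.15
tool_pos: [0.638, 0.2171, 0.1453]
ee_rot: [3.141, 0.0, 0.287]
wrist_force: [0.2, -0.6, 0.7]
width: 0.0251
finger_force: 0.0
```

Call:
apply_moves --pt "0 0 0 0 0 0 0" --pt "0 0 0 0 0 0 0" --pt "0 0 0 0 0 0 0" --pt "0 0 0 0 0 0 0" --pt "0 0 0 0 0 0 0"

```text
time: 5.65
tool_pos: [0.638, 0.2171, 0.1454]
ee_rot: [-3.142, 0.0, 0.287]
wrist_force: [0.5, -0.3, 0.7]
width: 0.0135
finger_force: 30.0
```

Call:
apply_moves --pt "0 0 0 0 0 0.015 0" --pt "0 0 0 0 0 0.035 0" --pt "0 0 0 0 0 0.06 0" --pt "0 0 0 0 0 0.09 0" --pt "0 0 0 0 0 0.12 0"

```text
time: 6.15
tool_pos: [0.6379, 0.217, 0.2674]
ee_rot: [3.141, -0.0, 0.287]
wrist_force: [0.9, -0.3, -0.3]
width: 0.0132
finger_force: 30.0
```

Call:
apply_moves --pt "0 0 0 -0.01 0 0.025 0" --pt "0 0 0 -0.03 0 0.045 0" --pt "0 0 0 -0.05 0 0.06 0" --pt "0 0 0 -0.06 0 0.06 0" --pt "0 0 0 -0.06 0 0.06 0"

```text
time: 6.65
tool_pos: [0.5774, 0.2173, 0.3272]
ee_rot: [3.141, -0.003, 0.287]
wrist_force: [0.2, -1.1, -1.9]
width: 0.0132
finger_force: 30.0
```

```bash
python3 - <<'E'
from h import *
o=get_obs(); print(o["time"],o["tool_pos"],o["ee_rot"],o["joint_positions"].round(2),o["width"],o["finger_force"],o["wrist_force"])
s=snapshot("scene"); save(s,"scene2"); t=snapshot("top")
for c in("scene","top"):
  for q in("dipper_foot","dipper_grip"): print(c,q,[(np.round(p["pixel"]).tolist(),round(p["score"],2)) for p in place_of(c,q)][:4])
g=np.array(o["tool_pos"])+[0,0,.0188]
yaw=.287; d=np.array([np.cos(yaw),np.sin(yaw),0]);a=.5*d+[0,0,.866]
print("expect foot",g-.155*a,proj(s,[g-.155*a,g]),proj(t,[g-.155*a,g]))
E
```

```text
6.65 [0.57735741 0.21727833 0.32720194] [ 3.14141199e+00 -2.78619380e-03  2.87451016e-01] [ 0.27  0.25  0.94 -0.    1.94  1.55] 0.013177494298067033 29.99970942735672 [ 0.22907555 -1.07136516 -1.89076319]
scene dipper_foot [([172.0, 304.0], 0.87), ([369.0, 173.0], 0.69), ([273.0, 217.0], 0.64)]
scene dipper_grip [([408.0, 128.0], 0.85), ([334.0, 193.0], 0.73), ([237.0, 279.0], 0.7)]
top dipper_foot [([447.0, 322.0], 0.86), ([218.0, 253.0], 0.81), ([291.0, 349.0], 0.78)]
top dipper_grip [([190.0, 203.0], 0.95), ([383.0, 306.0], 0.87)]
expect foot [0.50302736 0.19533993 0.21177194] [[368.16994348 171.57437969]
 [408.08232702 127.57729507]] [[217.83578099 252.35936521]
 [189.57816471 200.99309645]]
```

View pics/scene2.png

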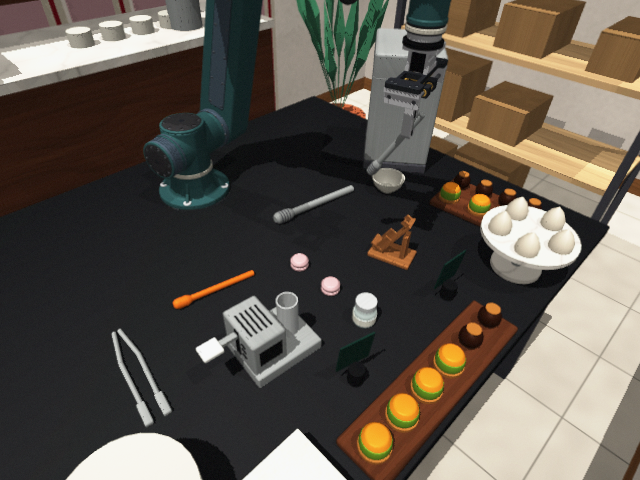

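Dipper is held at the modelled pose, foot at (369,173). Uprighting it and carrying it over.

Call:
apply_moves --pt "0.03 -0.1 0 0.0 -0.01 0 0" --pt "0.06 -0.2 0 0 -0.03 0 0" --pt "0.09 -0.3 0 0 -0.055 0 0" --pt "0.12 -0.4 0 0 -0.08 0 0" --pt "0.148 -0.5025 0 0 -0.1 0 0"

```text
time: 7.45
tool_pos: [0.578, 0.1158, 0.3254]
ee_rot: [3.14, -0.527, 0.287]
wrist_force: [-0.4, -1.0, -1.3]
width: 0.0133
finger_force: 30.0
```

Call:
apply_moves --pt "0 0 -0.11 0.007 -0.035 0 0" --pt "0 0 -0.22 0.014 -0.07 0 0" --pt "0 0 -0.33 0.021 -0.105 0 0" --pt "0 0 -0.44 0.028 -0.14 0 0" --pt "0 0 -0.55 0.036 -0.175 0 0"

```text
time: 7.95
tool_pos: [0.6138, -0.0595, 0.3247]
ee_rot: [3.141, -0.522, -0.268]
wrist_force: [0.5, 0.4, -1.4]
width: 0.0135
finger_force: 30.0
```

Call:
apply_moves --pt "0 0 0 0 -0.03 -0.0 0" --pt "0 0 0 0 -0.06 -0.01 0" --pt "0 0 0 0 -0.085 -0.02 0" --pt "0 0 0 0 -0.1 -0.03 0" --pt "0 0 0 0 -0.105 -0.035 0"

```text
time: 8.45
tool_pos: [0.6132, -0.1647, 0.2876]
ee_rot: [3.141, -0.519, -0.266]
wrist_force: [0.7, 0.3, -1.1]
width: 0.0132
finger_force: 30.0
```

```bash
python3 - <<'E'
from h import *
o=get_obs(); Rt=R.from_euler("xyz",o["ee_rot"]).as_matrix()
g=o["tool_pos"]-.0188*Rt[:,2]
yaw0=.287; d=np.array([np.cos(yaw0),np.sin(yaw0),0]);a0=.5*d+[0,0,.866]
R0=R.from_euler("xyz",[np.pi,0,yaw0]).as_matrix(); a=Rt@R0.T@a0
f=g-.155*a; print(o["time"],o["tool_pos"],o["ee_rot"],"axis",a,"foot",f)
s=snapshot("scene");t=snapshot("top")
P={}
for c in("scene","top"):
  for q in("dipper_foot","dipper_grip","cup_rim","pad_top"):
    P[c,q]=[(np.round(p["pixel"],1).tolist(),round(p["score"],2)) for p in place_of(c,q)][:4]; print(c,q,P[c,q])
print("proj foot,grip,rim",proj(s,[f,g,[.604,-.16,.12]]).round(1).tolist(),proj(t,[f,g,[.604,-.16,.12]]).round(1).tolist())
A=cv2.resize(s["pixels"][190:370,190:330],None,fx=3,fy=3); B=cv2.resize(t["pixels"][120:300,350:470],None,fx=3,fy=3)
cv2.imwrite("pics/crop2.png",np.hstack([A,B])[:,:,::-1])
E
```

```text
8.45 [ 0.61319238 -0.16468666  0.2875851 ] [ 3.14149198 -0.51916361 -0.26588151] axis [ 0.00431438 -0.00108457  0.9999681 ] foot [ 0.60352422 -0.16206578  0.14891286]
scene dipper_foot [([170.9, 303.2], 0.91), ([282.9, 290.8], 0.77)]
scene dipper_grip [([279.4, 230.4], 0.92), ([237.3, 276.7], 0.9), ([336.2, 195.9], 0.64)]
scene cup_rim [([284.1, 297.5], 0.86)]
scene pad_top [([206.3, 346.9], 0.82)]
top dipper_foot [([289.5, 351.1], 0.86), ([133.7, 297.5], 0.4), ([320.3, 229.5], 0.39)]
top dipper_grip [([416.7, 193.4], 0.56), ([193.9, 334.4], 0.56)]
top cup_rim []
top pad_top [([321.2, 231.6], 0.59)]
proj foot,grip,rim [[283.6, 290.2], [280.9, 228.5], [285.0, 299.7]] [[400.6, 209.0], [416.3, 194.2], [397.3, 211.0]]
```

View pics/crop2.png

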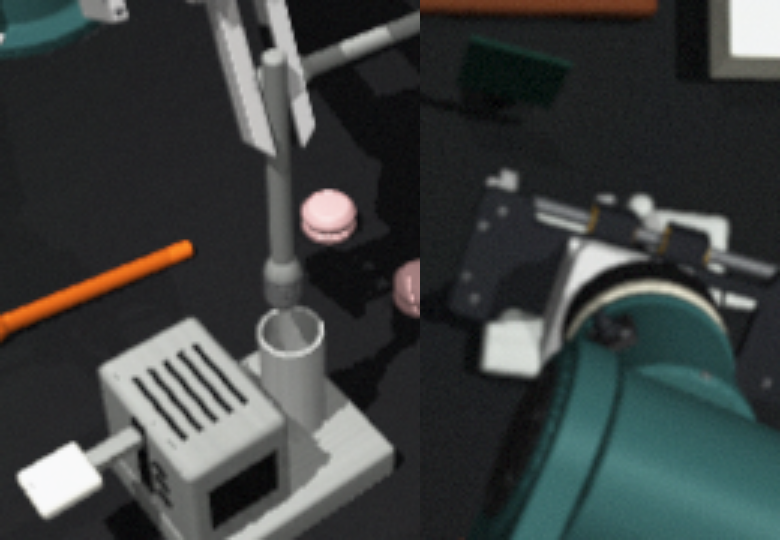

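Scene crop: head end at about (284,291), rim centre at about (287,300), so the foot needs about +4 mm in y. Lowering in.

Call:
apply_moves --pt "0 0 0 0.001 0.004 0 0" --pt "0 0 0 0.001 0.004 -0.01 0" --pt "0 0 0 0.001 0.004 -0.022 0" --pt "0 0 0 0.001 0.004 -0.034 0" --pt "0 0 0 0.001 0.004 -0.045 0"

```text
time: 9.45
tool_pos: [0.6144, -0.1588, 0.243]
ee_rot: [3.142, -0.521, -0.263]
wrist_force: [-0.2, 1.0, -0.9]
width: 0.0132
finger_force: 30.0
```

Call:
apply_moves --pt "0 0 0 0 0 -0.01 0" --pt "0 0 0 0 0 -0.02 0" --pt "0 0 0 0 0 -0.03 0" --pt "0 0 0 0 0 -0.03 0" --pt "0 0 0 0 0 -0.03 0"

```text
time: 9.95
tool_pos: [0.6151, -0.159, 0.2154]
ee_rot: [3.141, -0.524, -0.263]
wrist_force: [-0.2, 0.1, -1.4]
width: 0.0134
finger_force: 30.0
```

```bash
python3 - <<'E'
from h import *
o=get_obs(); print(o["time"],o["tool_pos"],o["wrist_force"])
s=snapshot("scene");w=snapshot("wrist")
A=cv2.resize(s["pixels"][200:350,200:330],None,fx=3,fy=3); B=cv2.resize(w["pixels"],(600,450))
cv2.imwrite("pics/crop3.png",np.hstack([A,B])[:,:,::-1][:,:800])
E
```

```text
9.95 [ 0.61510775 -0.15895848  0.21538914] [-0.18147702  0.10550462 -1.40510061]
```

View pics/crop3.png

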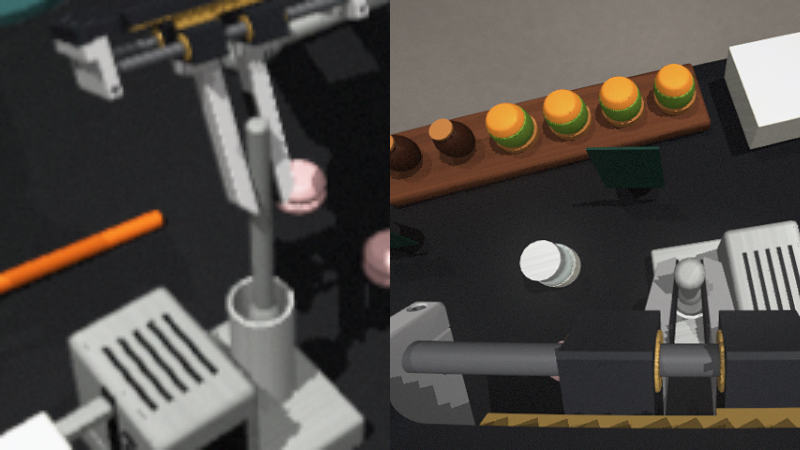

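The head is inside the cup with no contact force. Foot is at about z 0.077; lowering on.

Call:
apply_moves --pt "0 0 0 0 0 -0.01 0" --pt "0 0 0 0 0 -0.02 0" --pt "0 0 0 0 0 -0.03 0" --pt "0 0 0 0 0 -0.037 0" --pt "0 0 0 0 0 -0.037 0"

```text
time: 10.55
tool_pos: [0.614, -0.1585, 0.1757]
ee_rot: [-3.141, -0.52, -0.263]
wrist_force: [-0.2, 0.2, -1.5]
width: 0.0138
finger_force: 30.0
```

Call:
apply_moves --pt "0 0 0 0 0 -0.001 0" --pt "0 0 0 0 0 -0.002 0" --pt "0 0 0 0 0 -0.003 0" --pt "0 0 0 0 0 -0.003 0" --pt "0 0 0 0 0 -0.003 0"

```text
time: 11.05
tool_pos: [0.6152, -0.1589, 0.1758]
ee_rot: [3.141, -0.524, -0.263]
wrist_force: [0.2, -0.2, -1.6]
width: 0.0133
finger_force: 30.0
```

Call:
apply_moves --pt "0 0 0 0 0 -0.001 0" --pt "0 0 0 0 0 -0.002 0" --pt "0 0 0 0 0 -0.003 0" --pt "0 0 0 0 0 -0.003 0" --pt "0 0 0 0 0 -0.003 0"

```text
time: 11.55
tool_pos: [0.6154, -0.159, 0.1732]
ee_rot: [3.141, -0.525, -0.263]
wrist_force: [-0.5, -0.2, 1.9]
width: 0.0137
finger_force: 30.0
```

Floor contact (force z rose 3.5 N). Releasing.

Call:
apply_moves --pt "0 0 0 0 0 0.001 15" --pt "0 0 0 0 0 0.001 25" --pt "0 0 0 0 0 0.001 40" --pt "0 0 0 0 0 0.001 60" --pt "0 0 0 0 0 0.001 60"

```text
time: 12.05
tool_pos: [0.6151, -0.1589, 0.1735]
ee_rot: [3.141, -0.524, -0.263]
wrist_force: [-0.1, 0.5, -0.3]
width: 0.0425
finger_force: 0.0
```

Call:
apply_moves --pt "0 0 0 0 0 0.001 60" --pt "0 0 0 0 0 0.001 60" --pt "0 0 0 0 0 0.001 60" --pt "0 0 0 0 0 0.001 60" --pt "0 0 0 0 0 0.001 60"

```text
time: 12.55
tool_pos: [0.615, -0.1589, 0.1745]
ee_rot: [3.141, -0.524, -0.263]
wrist_force: [-0.1, -0.2, 0.2]
width: 0.0564
finger_force: 0.0
```

```bash
python3 - <<'E'
from h import *
o=get_obs(); print(o["time"],o["tool_pos"],o["wrist_force"],o["width"])
s=snapshot("scene")
A=cv2.resize(s["pixels"][180:370,190:350],None,fx=3,fy=3)
cv2.imwrite("pics/crop4.png",A[:,:,::-1])
E
```

```text
12.55 [ 0.61503223 -0.15891982  0.17446615] [-0.09743993 -0.19220742  0.20195304] 0.05636920690066168
```

View pics/crop4.png

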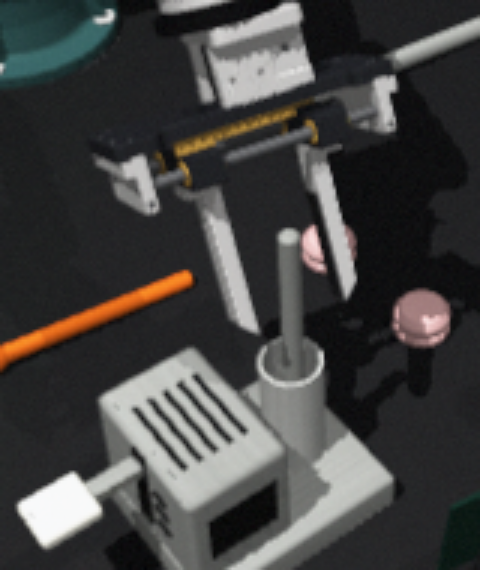

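Dipper stands upright in the cup, fingers clear on both sides. Retracting along the tool, then going over to the pad.

Call:
apply_moves --pt "0 0 0 -0.01 0.003 0.017 60" --pt "0 0 0 -0.024 0.006 0.043 60" --pt "0 0 0 -0.041 0.011 0.073 60" --pt "0 0 0 -0.06 0.016 0.108 60" --pt "0 0 0 -0.077 0.021 0.138 60"

```text
time: 13.1
tool_pos: [0.5373, -0.1377, 0.3145]
ee_rot: [3.141, -0.525, -0.263]
wrist_force: [-0.1, 0.2, 0.3]
width: 0.0562
finger_force: 0.0
```

Call:
apply_moves --pt "0.027 0.101 0 0.01 -0.035 0 40" --pt "0.054 0.202 0 0.02 -0.07 0 20" --pt "0.081 0.303 0 0.03 -0.11 0 0" --pt "0.108 0.404 0 0.04 -0.15 0 0" --pt "0.136 0.506 0 0.048 -0.19 0 0"

```text
time: 13.6
tool_pos: [0.5864, -0.3294, 0.3135]
ee_rot: [3.141, 0.002, -0.263]
wrist_force: [1.1, -1.1, 0.9]
width: 0.0201
finger_force: 0.0
```

Call:
apply_moves --pt "0 0 0 0 0 -0.03 0" --pt "0 0 0 0 0 -0.06 0" --pt "0 0 0 0 0 -0.09 0" --pt "0 0 0 0 0 -0.11 0" --pt "0 0 0 0 0 -0.12 0"

```text
time: 14.1
tool_pos: [0.5853, -0.3274, 0.1889]
ee_rot: [-3.141, 0.005, -0.263]
wrist_force: [0.3, -0.1, -0.1]
width: 0.0004
finger_force: 0.0
```

```bash
python3 - <<'E'
from h import *
o=get_obs(); print(o["time"],o["tool_pos"],o["ee_rot"],o["wrist_force"],o["width"])
s=snapshot("scene"); print(place_of("scene","pad_top")[:2]); print(proj(s,[o["tool_pos"],[.587,-.328,.11],o["tool_pos"]*[1,1,0]+[0,0,.11]]))
A=cv2.resize(s["pixels"][220:390,170:350],None,fx=3,fy=3)
cv2.imwrite("pics/crop5.png",A[:,:,::-1])
E
```

```text
14.1 [ 0.58528996 -0.32744683  0.18892895] [-3.14054025  0.00484062 -0.263136  ] [ 0.32657123 -0.05308542 -0.05084421] 0.000369063779258331
[{'pixel': [209.7, 346.4], 'score': 0.98}, {'pixel': [384.1, 185.6], 'score': 0.66}]
[[201.12250676 319.48719079]
 [208.24473131 347.91901179]
 [207.96199616 347.15013851]]
```

View pics/crop5.png

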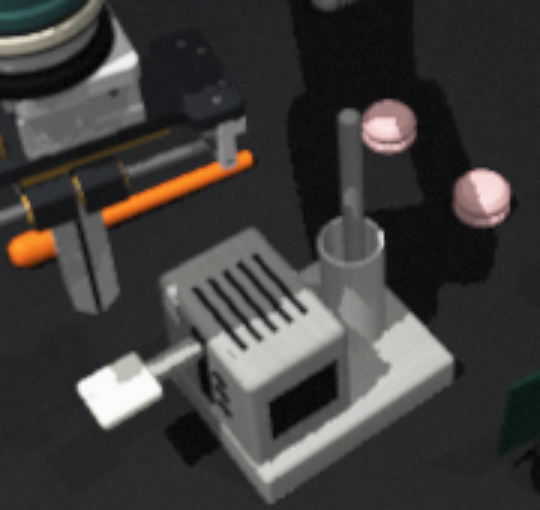

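Dipper stands in the cup at crop (350,230); fingertip is over the pad, at crop (120,390). Pressing.

Call:
apply_moves --pt "0 0 0 0.001 0 -0.03 0" --pt "0 0 0 0.001 0 -0.05 0" --pt "0 0 0 0.001 0 -0.065 0" --pt "0 0 0 0.001 0 -0.075 0" --pt "0 0 0 0.001 0 -0.085 0"

```text
time: 14.7
tool_pos: [0.5877, -0.3283, 0.1085]
ee_rot: [3.14, -0.002, -0.263]
wrist_force: [-0.6, 0.2, 4.7]
width: 0.0007
finger_force: 2.5
```

Call:
apply_moves --pt "0 0 0 0 0 -0.008 0" --pt "0 0 0 0 0 -0.016 0" --pt "0 0 0 0 0 -0.024 0" --pt "0 0 0 0 0 -0.03 0" --pt "0 0 0 0 0 -0.034 0"

```text
time: 15.2
tool_pos: [0.5877, -0.3283, 0.0765]
ee_rot: [3.14, -0.003, -0.263]
wrist_force: [-3.3, 2.1, 8.6]
width: 0.0003
finger_force: 4.1
```

Call:
apply_moves --pt "0 0 0 0 0 0 0" --pt "0 0 0 0 0 0 0" --pt "0 0 0 0 0 0 0" --pt "0 0 0 0 0 0 0" --pt "0 0 0 0 0 0 0"

```text
time: 15.7
tool_pos: [0.5877, -0.3283, 0.077]
ee_rot: [3.14, -0.003, -0.263]
wrist_force: [-3.1, 1.7, 7.4]
width: 0.0001
finger_force: 3.8
```

Call:
apply_moves --pt "0 0 0 0 0 -0.002 0" --pt "0 0 0 0 0 -0.004 0" --pt "0 0 0 0 0 -0.006 0" --pt "0 0 0 0 0 -0.007 0" --pt "0 0 0 0 0 -0.007 0"

```text
time: 16.2
tool_pos: [0.5877, -0.3283, 0.0703]
ee_rot: [3.14, -0.003, -0.263]
wrist_force: [-3.2, 1.4, 9.2]
width: 0.0006
finger_force: 4.3
```

Call:
apply_moves --pt "0 0 0 0 0 -0.001 0" --pt "0 0 0 0 0 -0.002 0" --pt "0 0 0 0 0 -0.002 0" --pt "0 0 0 0 0 -0.002 0" --pt "0 0 0 0 0 -0.002 0"

```text
time: 16.7
tool_pos: [0.5878, -0.3284, 0.0702]
ee_rot: [3.139, -0.004, -0.263]
wrist_force: [-4.6, 4.6, 14.0]
width: 0.0005
finger_force: 7.0
```

Call:
apply_moves --pt "0 0 0 0 0 0 0" --pt "0 0 0 0 0 0 0" --pt "0 0 0 0 0 0 0" --pt "0 0 0 0 0 0 0" --pt "0 0 0 0 0 0 0"

```text
time: 17.2
tool_pos: [0.5878, -0.3283, 0.0702]
ee_rot: [3.139, -0.004, -0.263]
wrist_force: [-5.2, 2.1, 13.3]
width: 0.0009
finger_force: 7.0
```

```bash
python3 - <<'E'
from h import *
o=get_obs(); print(o["time"],o["tool_pos"],o["wrist_force"],abs(o["qvel"]).max())
s=snapshot("scene")
A=cv2.resize(s["pixels"][220:390,170:350],None,fx=3,fy=3)
cv2.imwrite("pics/crop6.png",A[:,:,::-1])
E
```

```text
17.2 [ 0.58775805 -0.32834633  0.07022273] [-5.17516343  2.06486814 13.26618206] 0.0016411511442600613
```

View pics/crop6.png

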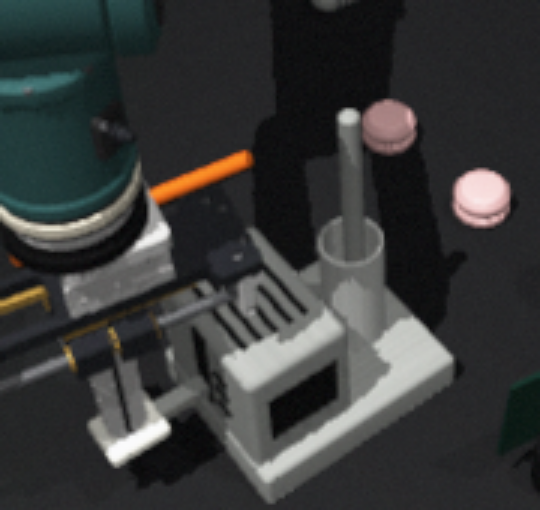

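The pad is on its hard stop at 13 N (crop (130,430)) and the dipper is standing in the cup. Handing in.

```bash
python3 -c "
from bench import *
print(close_job())"
```

```text
the job is handed in; nothing more can be done
None
```

The dipper stands head down and released in the steriliser's cup, and the job was handed in with the lever held at its bottom stop (about 40 mm down, about 13 N); the hand-in gave no verdict back.

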